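# Draw two detent balls from the bench ball dispenser

### The arm

A 6-joint arm with a two-finger parallel gripper is mounted at the origin on the work surface; the furniture and walls round the work are solid. World frame = base frame: x ahead of the robot, y to its left, z up, the work surface at z = 0. Lengths are in mm, angles in rad, forces in N, time in s.
With the tool pointing down it reaches from about 350 to 875 mm from the base axis. Payload 4.2 kg.
Tool frame: the origin (TCP) lies between the finger pads; the fingertips stand 25 mm ahead of it and the grasp point (between the pads) lies 6 mm ahead of it; z points along the fingers, y is the line along which they close (so a half turn about z gives the same grasp; the last joint's range is limited). The gripper opens to 87 mm and grips with 3 to 60 N. Pads are 19 mm wide; open, the fingers measure 117 mm over their backs; the gripper's body (75 mm by 190 mm) begins 51 mm behind the grasp point.
Start: joints at [1.36, 0.385, 0.008, 0, -1.194, -0.259], TCP at [282.909, 557.281, 247.55] pointing down, gripper open.
Joint ranges: [-3.14, 3.14], [-1.21, 2.06], [-1.07, 1.41], [-3.16, 2.05], [-2.99, -0.16], [-3.1, 3.1]. Speed limits (rad/s): [2.79, 2.79, 3.14, 3.14, 3.14, 3.14].

### API

Orientations are given as [roll, pitch, yaw] about the fixed x, y, z axes, in that order (R = Rz(yaw) Ry(pitch) Rx(roll)).
In Python, from plant import readout, cams, env gives the robot as it stands.
- The arm moves only by the tool send_rows, never from a script. Its argument "deltas" is a list of rows, each a list of 7 numbers: the shift along the tool's x, y, z in m, then the turn, a rotation vector about the tool's x, y, z in rad, then the finger opening in m, from 0 to 0.087. In form: [[dx, dy, dz, ax, ay, az, gripper], ...]. A call has exactly 5 rows; each row is the pose to reach, as a shift and turn from the pose commanded when the call began, along the tool's axes at that moment; what a row does not reach only later rows make up. A row lasts 1/10 s, in which the tool goes at most 50 mm and 8.59 degrees, less where a joint would pass 70% of its speed; a pose out of reach is approached as far as the arm can. A call with a gripper value outside its range is refused whole. The fingers move at their own pace and stop on an object; "force" is the grip in N (left out, the last holds). Time passes only in rows, so rows that repeat a pose let the fingers close, or fill a call up. It gives the time, the measured TCP pose, the force, the opening and the grip force at its end, in the units of the state.
- readout.state(): the state, without advancing time (a new reading comes with each control period).
- cams.grab_frame(name): name is "scene" or "top" or "wrist"; returns a dict with "image" (480x640x3 uint8, red, green, blue), "fx", "fy", "cx", "cy" (pixels), "pose" (4x4, takes a point from camera to world coordinates). Camera axes: x right, y up, looking along -z (the intrinsics and any distortion apply to the point x, -y, -z); pixel columns grow to the right and rows downward; lengths in mm; the calibration is good to about 2 mm. A picture is of the moment at which its call begins. There is no depth.
- env.hand_in(): hands the job in; it is judged then, once.
The state is a dict: "time_s": time; "qpos": joint angles; "joint_velocities": joint speeds; "joint_efforts": joint torques, N m; "eef_pos": TCP position; "ee_rot": TCP orientation; "wrist_force": force on the tool from outside, world axes, zero at the start; "torque": the same for the moment, N m; "width": finger opening in mm; "gripper_force": force on a finger pad.
Only numpy, scipy, OpenCV 4.12 (cv2) and the standard library are available. Lean on these libraries where they do the work, as an engineer would, in place of code of your own. Each camera call takes 0.05 s, during which the arm holds its last target. There are 200 camera calls.

### The job

The two shaft clamps need one detent ball each. Stand the red cup upright on the round black rest below the ball dispenser's spout and let go of it; then twice turn the dispenser's black knob clockwise all the way to its stop and release it so that it springs back: each full turn lets one steel ball roll into the cup. Leave the cup on its rest with exactly two balls in it, and leave the other things on the bench where they are.

Things in the scene. Friction and masses are not known exactly. Their poses are not given: they have to be found in the camera images.
- dispenser_knob (a joint): Knob angle: 0 at rest, grows clockwise seen from above, hard stop at 1.30. A spring (0.03 N m at rest, 0.15 N m at the stop) returns it to 0 in about half a second when let go. Within about 0.2 rad of the stop the wheel below the knob drops one ball into the chute, which is in the cup half a second later; on the way back the wheel takes up the next ball.
- knob_grip (a point): Middle of the black lobed knob, on its vertical axis, at the height to grip it (149 mm above the bench); turns with it. The grip is 45 to 49 mm across, may be gripped in any direction, and reaches 11 mm above and below this point. The housing's top (radius 45 mm) lies 38 mm below, the highest edge of the ball trough (102 mm from the axis) and two stop pins 32 mm below. The dispenser is screwed down.
- dispenser: The whole dispenser, screwed down: grey foot plate, blue housing, trough, chute, wheel and knob; origin on the bench right below the knob's axis; its spout points to its -x, the trough of waiting balls lies on its -y side
- cup_rest (a point): Centre of the upper face of the round black rubber rest (64 mm across, 8 mm above the bench) on the dispenser's foot plate, where the cup has to stand. z is up; +x points level towards the knob's axis, 113 mm away; y lies level across the spout. The foot plate is 76 mm wide here and 6 mm high.
- spout (a point): Middle of the lip of the sheet-steel chute from which the balls drop: 38 mm from the centre of the rest towards the knob, 56 mm above the bench (54 mm under the lip). The chute is 29 mm wide, open above, and rises towards the knob. The balls come down 20 to 45 mm in front of the lip.
- cup_mid (a point): Middle of the red plastic cup, on its axis, half-way up; z points out of its mouth. Round, open at the top, 60 mm across at the rim, 54 mm at the foot, 26 mm high, walls and floor 3 mm thick, about 60 g. It starts upright on the bench (middle 13 mm up); on the rest its middle is 21 mm above the bench. Can be gripped across the outside in any direction.
- belt_pulley: Black toothed belt pulley lying flat, 66 mm across, 26 mm high; origin at the centre of its underside. Leave it alone.
- steel_ring: Plain dark steel ring lying flat, 63 mm across, 22 mm high; origin at the centre of its underside. Leave it alone.
- shaft_clamp_a: Split aluminium shaft clamp, 46 x 56 x 55 mm; origin at the centre of its underside. Leave it alone.
- shaft_clamp_b: A second shaft clamp like the first. Leave it alone.
- cup: The same cup; origin at the centre of its underside.
- ball1_center (a point): Centre of a bright steel ball, 14 mm across, 11 g; the first to come out: it starts in the pocket of the wheel, below and beside the knob.
- ball2_center (a point): Centre of a bright steel ball, 14 mm across, 11 g; the second to come out: it starts lowest in the trough.
- ball3_center (a point): Centre of a bright steel ball, 14 mm across, 11 g; number 3 in the queue, waiting in the trough; it must stay in the dispenser.
- ball4_center (a point): Centre of a bright steel ball, 14 mm across, 11 g; number 4 in the queue, waiting in the trough; it must stay in the dispenser.
- ball5_center (a point): Centre of a bright steel ball, 14 mm across, 11 g; number 5 in the queue, waiting in the trough; it must stay in the dispenser.

How it is judged:
By the outcome, as a careful person would: the job done as asked, in the order asked, and still so for the second after the job is handed in, with the robot touching nothing.
It also fails if it takes over 69 s, if anything falls off the work surface, if the arm or the gripper's body presses on something with over 40 N, if the wrist force passes 120 N, or if a joint passes its speed limit or range.

## Working session

There is one attempt and no reset: what is moved stays moved. The work goes in short steps, Python scripts to look and compute and a tool call to move; the robot and the scene stay as the last step left them, time stands still between calls to the robot, and variables do not carry over. Pictures are saved under pics/ and viewed, at most 12 in all, crops included, and the job is handed in when it is done.

Besides the shell and the picture viewer there is one more tool, called after "Call:" as a command line: name --pt "numbers of a row" for each row, then --argument value for the rest. send_rows: Moves the arm, as the interface text tells. Its arguments: {"type":"object","properties":{"deltas":{"type":"array","items":{"type":"array","items":{"type":"number"}}},"force":{"type":"number"}},"required":["deltas"]}

```bash
mkdir -p pics; cat > h.py <<'E'
import numpy as np, cv2
from plant import readout, cams, env
def grab(n,save=None):
    f=cams.grab_frame(n)
    if save: cv2.imwrite(save,f["image"][:,:,::-1])
    return f
def ray(f,u,v,z):
    d=np.array([(u-f["cx"])/f["fx"],-(v-f["cy"])/f["fy"],-1.])
    P=np.array(f["pose"]);d=P[:3,:3]@d;o=P[:3,3]
    return o+d*(z-o[2])/d[2]
def proj(f,p):
    P=np.array(f["pose"]);c=P[:3,:3].T@(np.array(p)-P[:3,3])
    return f["cx"]+f["fx"]*c[0]/-c[2], f["cy"]-f["fy"]*c[1]/-c[2]
E
python3 - <<'E'
from h import *
for n in("top","scene"):
    f=grab(n,f"pics/{n}0.png");print(n,{k:v for k,v in f.items() if k!="image"})
print(readout.state())
E
```

```text
top {'fx': 560.8298317169678, 'fy': 560.8298317169678, 'cx': 316.09074594671523, 'cy': 239.09381965087064, 'pose': array([[-1.02362279e-02,  9.85715432e-01, -1.68108021e-01,
         3.87290639e+02],
       [-9.99410677e-01, -1.55936844e-02, -3.05799794e-02,
        -1.48013377e+02],
       [-3.27645811e-02,  1.67695928e-01,  9.85294148e-01,
         1.02899744e+03],
       [ 0.00000000e+00,  0.00000000e+00,  0.00000000e+00,
         1.00000000e+00]])}
scene {'fx': 572.7823378143979, 'fy': 572.7823378143979, 'cx': 319.5015814022654, 'cy': 229.37426311341954, 'pose': array([[ 8.04946362e-01,  3.24069808e-01, -4.97031300e-01,
         7.97366800e+01],
       [-5.93347492e-01,  4.40103515e-01, -6.73978969e-01,
        -7.42843565e+02],
       [ 3.28987023e-04,  8.37429194e-01,  5.46545731e-01,
         5.91069798e+02],
       [ 0.00000000e+00,  0.00000000e+00,  0.00000000e+00,
         1.00000000e+00]])}
{'time_s': 0.1, 'qpos': array([ 1.35962374e+00,  3.85470386e-01,  6.76739160e-03, -4.08927303e-04,
       -1.19401796e+00, -2.58597878e-01]), 'joint_velocities': array([-3.57030123e-05, -1.48880587e-03,  2.65747162e-03,  2.01790803e-03,
        4.85878644e-04,  6.37989601e-04]), 'joint_efforts': array([-6.43221956e-04, -3.91688633e+01,  1.87934750e+01,  4.23190758e+00,
        1.34448914e-02, -7.27861607e-05]), 'eef_pos': array([282.69487573, 556.86262606, 246.58033661]), 'ee_rot': array([ 3.13963483e+00, -1.24863132e-04, -4.69921167e-01]), 'wrist_force': array([0.03293541, 0.08092986, 0.32327516]), 'torque': array([-0.03801759,  0.02743064,  0.01700204]), 'gripper_force': 0.0, 'width': 87.38141502707298}
```

View pics/top0.png

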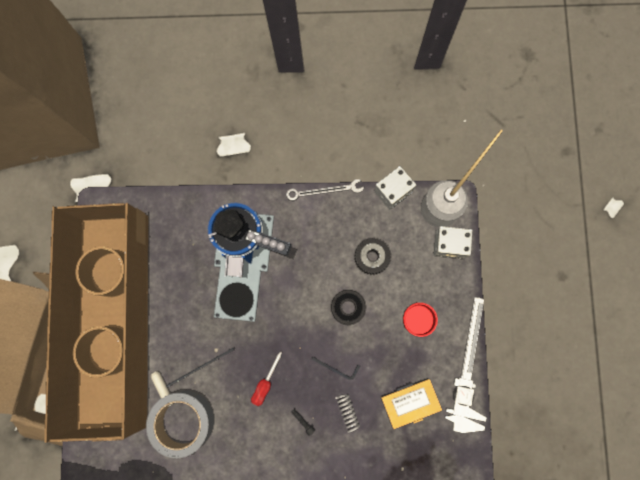

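View pics/scene0.png

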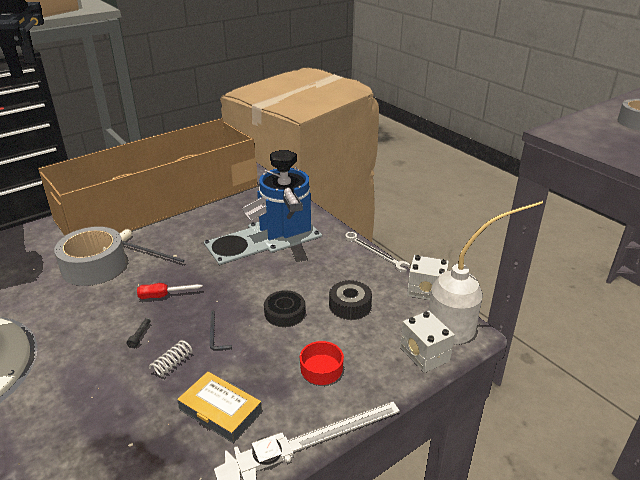

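The top view shows the cup at (421,320), the rest at (237,300) and the knob at (233,222). The scene view shows the cup at (322,363), the rest at (230,245) and the knob at (284,160). Next I'll measure these by masks.

```bash
python3 - <<'E'
from h import *
def big(m,box):
    x0,y0,x1,y1=box;k=np.zeros_like(m,np.uint8);k[y0:y1,x0:x1]=m[y0:y1,x0:x1]
    c,_=cv2.findContours(k,cv2.RETR_EXTERNAL,cv2.CHAIN_APPROX_NONE);c=max(c,key=cv2.contourArea);return c
out={}
for n,bc,br,bk in(("top",(390,290,450,350),(215,278,262,322),(210,200,250,246)),("scene",(290,330,360,395),(205,228,258,262),(265,145,302,168))):
    f=grab(n);I=f["image"].astype(int);r,g,b=I[...,0],I[...,1],I[...,2]
    red=(r>110)&(g<70)&(b<70); blk=I.max(2)<50
    c=big(red,bc);print(n,"cup ell",cv2.fitEllipse(c),cv2.boundingRect(c))
    (u,v),_,_=cv2.fitEllipse(c)
    if n=="top": # rim is silhouette
        print(" cup",ray(f,u,v,26),ray(f,u,v,20))
    c=big(blk,br);e=cv2.fitEllipse(cv2.convexHull(c));print(" rest ell",e,ray(f,*e[0],8))
    c=big(blk,bk);e=cv2.fitEllipse(cv2.convexHull(c));print(" knob",e,cv2.boundingRect(c),ray(f,*e[0],155))
    if n=="top":
        s=cv2.resize(f["image"][190:330,200:310],None,fx=5,fy=4.2,interpolation=cv2.INTER_CUBIC)
    # blue housing
    bl=(b>r+40)&(b>80);M=cv2.moments(bl.astype(np.uint8),True);print(" blue",M['m10']/M['m00'],M['m01']/M['m00'],M['m00'])
cv2.imwrite("pics/c1.png",s[:,:,::-1])
E
```

```text
top cup ell ((418.823974609375, 319.2571716308594), (30.496131896972656, 31.811023712158203), 114.43267059326172) (403, 303, 34, 33)
 cup [ 412.32216008 -296.46148529   26.        ] [ 412.47190037 -297.34951213   20.        ]
 rest ell ((235.94125366210938, 299.2048645019531), (31.0522518157959, 32.300846099853516), 34.896549224853516) [452.64485     30.99545525   8.        ]
 knob ((231.05813598632812, 224.8990478515625), (31.38652801513672, 34.917293548583984), 105.56920623779297) (214, 209, 36, 33) [561.54606488  14.69696682 155.        ]
 blue 232.8682634730539 228.55888223552896 501.0
scene cup ell ((321.1438293457031, 362.4300231933594), (43.80970764160156, 44.08442306518555), 63.96615219116211) (299, 341, 45, 44)
 rest ell ((229.24362182617188, 245.23329162597656), (19.18537139892578, 35.116844177246094), 84.12022399902344) [449.37584006  30.05977362   8.        ]
 knob ((282.7409973144531, 158.58169555664062), (18.86639976501465, 28.370662689208984), 86.79962158203125) (270, 150, 27, 18) [557.49601873  11.50835443 155.        ]
 blue 284.6016865079365 210.06001984126985 2016.0
```

View pics/c1.png

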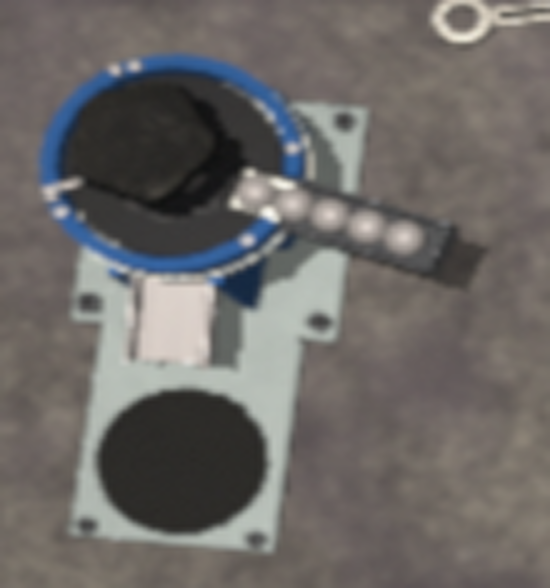

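```bash
cat >> h.py <<'E'
from scipy.spatial.transform import Rotation as R
def go(p,yaw):
    s=readout.state();Rt=R.from_euler('xyz',s["ee_rot"]);G=R.from_euler('xyz',[np.pi,0,yaw])
    print("pos",s["eef_pos"].round(1),"rot",s["ee_rot"].round(3),"q",s["qpos"].round(2),"w",round(s["width"],1),"F",s["wrist_force"].round(1),"t",s["time_s"])
    print("delta",((Rt.inv().apply(np.array(p)-s["eef_pos"]))/1000).round(4),(Rt.inv()*G).as_rotvec().round(3))
E
python3 - <<'E'
from h import *
t=grab("top");s=grab("scene")
I=t["image"].astype(int);bl=((I[...,2]>I[...,0]+40)&(I[...,2]>80)).astype(np.uint8);bl[:200]=0;bl[252:]=0;bl[:,:205]=0;bl[:,266:]=0
p=np.argwhere(bl)[:,::-1].astype(np.float32);e=cv2.fitEllipse(cv2.convexHull(p.astype(np.int32)));print("ring",e,ray(t,*e[0],111))
print("ring eye",ray(t,234.6,228.8,111),"knobtop eye",ray(t,227.6,222.9,160))
def rl(f,u,v):
    a=ray(f,u,v,0);o=np.array(f["pose"])[:3,3];return o,(a-o)/np.linalg.norm(a-o)
def tri(u1,u2):
    o1,d1=rl(t,*u1);o2,d2=rl(s,*u2);A=np.array([d1,-d2]).T;x=np.linalg.lstsq(A,o2-o1,rcond=None)[0]
    a,b=o1+d1*x[0],o2+d2*x[1];return ((a+b)/2).round(1),round(np.linalg.norm(a-b),1)
print("knobtop tri",tri((227.6,222.9),(283.5,156)))
print("rest tri",tri((235.94,299.2),(229.24,245.23)))
print(proj(s,[412.3,-297,26]),proj(s,[412.3,-297,0]))
go([450,0,250],-0.15)
E
```

```text
ring ((233.9066619873047, 228.4626007080078), (51.46467208862305, 52.85496520996094), 61.566524505615234) [564.15595568  17.9979492  111.        ]
ring eye [563.56154542  16.8223597  111.        ] knobtop eye [563.87812664  19.34016252 160.        ]
knobtop tri (array([565. ,  20.5, 154.2]), np.float64(0.1))
rest tri (array([451.6,  31.9,   6.2]), np.float64(2.5))
(np.float64(321.69739189739806), np.float64(354.49793169524827)) (np.float64(321.6516250553413), np.float64(368.0537633696222))
pos [282.8 557.1 247.2] rot [ 3.141 -0.    -0.47 ] q [ 1.36  0.39  0.01 -0.   -1.19 -0.26] w 86.8 F [ 0.1 -0.1  0.3] t 0.3
delta [ 0.4013  0.4211 -0.0025] [ 0.001  0.    -0.32 ]
```

Call:
send_rows --pt "0.034 0.035 0 0 0 -0.07 0.087" --pt "0.068 0.07 0 0 0 -0.14 0.087" --pt "0.102 0.105 0 0 0 -0.21 0.087" --pt "0.136 0.14 0 0 0 -0.28 0.087" --pt "0.17 0.175 0 0 0 -0.36 0.087" --force 15

```text
time_s: 0.8
eef_pos: [355.4, 322.4, 247.7]
ee_rot: [-3.141, -0.0, -0.106]
wrist_force: [1.0, -0.9, 0.7]
width: 87.4
gripper_force: 0.0
```

```bash
python3 -c "
from h import *
go([450,0,250],-0.11)"
```

```text
pos [355.4 322.4 247.7] rot [-3.141 -0.    -0.106] q [ 1.08  0.14 -0.33  0.   -1.1   0.39] w 87.4 F [ 1.  -0.9  0.7] t 0.8
delta [ 0.1282  0.3106 -0.0024] [-0.    -0.     0.004]
```

Call:
send_rows --pt "0.018 0.045 0 0 0 0 0.087" --pt "0.036 0.09 0 0 0 0 0.087" --pt "0.054 0.135 0 0 0 0 0.087" --pt "0.072 0.18 0 0 0 0 0.087" --pt "0.09 0.225 0 0 0 0 0.087"

```text
time_s: 1.3
eef_pos: [420.1, 88.9, 248.0]
ee_rot: [-3.141, -0.001, -0.109]
wrist_force: [0.9, -0.2, -0.4]
width: 87.0
gripper_force: 0.0
```

Call:
send_rows --pt "0 0.045 0 0 0 0 0.087" --pt "0 0.09 0 0 0 0 0.087" --pt "0 0.135 0 0 0 0 0.087" --pt "0 0.18 0 0 0 0 0.087" --pt "0 0.225 0 0 0 0 0.087"

```text
time_s: 1.8
eef_pos: [394.8, -134.6, 248.0]
ee_rot: [-3.141, -0.001, -0.109]
wrist_force: [1.3, 0.6, 0.3]
width: 87.0
gripper_force: 0.0
```

```bash
python3 -c "
from h import *
go([412.3,-297,130],-0.11)"
```

```text
pos [ 394.8 -134.6  248. ] rot [-3.141e+00 -1.000e-03 -1.090e-01] q [ 0.06  0.02 -0.46  0.   -1.09  1.4 ] w 87.0 F [1.3 0.6 0.3] t 1.8
delta [0.0349 0.1596 0.118 ] [-0.    -0.001  0.001]
```

Call:
send_rows --pt "0.009 0.04 0.025 0 0 0 0.087" --pt "0.018 0.08 0.05 0 0 0 0.087" --pt "0.027 0.12 0.075 0 0 0 0.087" --pt "0.035 0.16 0.1 0 0 0 0.087" --pt "0.035 0.16 0.118 0 0 0 0.087"

```text
time_s: 2.3
eef_pos: [412.6, -299.4, 127.6]
ee_rot: [3.141, 0.001, -0.115]
wrist_force: [0.4, 0.2, -0.4]
width: 87.2
gripper_force: 0.0
```

```bash
python3 -c "
from h import *
f=grab('wrist','pics/w1.png');I=f['image'].astype(int)
m=((I[...,0]>90)&(I[...,1]<70)&(I[...,2]<70)).astype(np.uint8)
c=max(cv2.findContours(m,0,1)[0],key=cv2.contourArea);e=cv2.fitEllipse(cv2.convexHull(c));print(e,cv2.boundingRect(c),ray(f,*e[0],26),np.array(f['pose'])[:3,3])
go([412.3,-297,29],-0.11)"
```

```text
((321.8011474609375, 250.2613983154297), (79.23832702636719, 82.04067993164062), 98.03795623779297) (281, 210, 82, 80) [ 413.23193837 -301.56446865   26.        ] [ 491.93837537 -309.14210108  264.21561283]
pos [ 410.3 -296.9  124.9] rot [-3.139  0.007 -0.115] q [-0.31  0.32 -0.44 -0.   -0.82  1.76] w 87.0 F [-0.8  1.3 -2.2] t 2.35
delta [0.0027 0.0001 0.0959] [-0.002  0.007 -0.005]
```

View pics/w1.png

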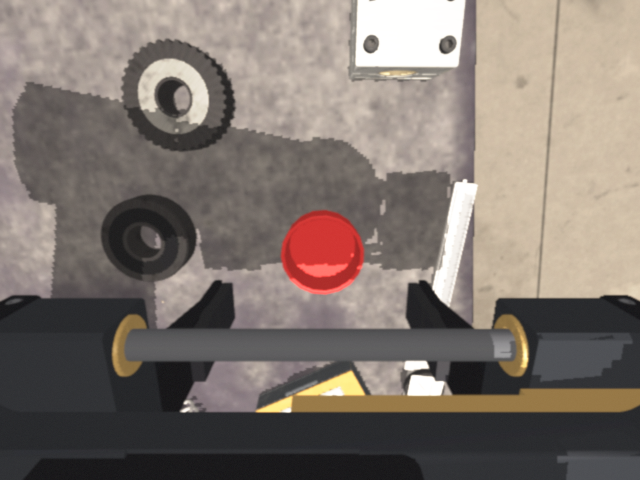

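The wrist view shows the cup at (322,250), midway between the fingers, with clear space on both sides. I'll descend and grip it.

Call:
send_rows --pt "0.001 0 0.02 0 0 0 0.087" --pt "0.002 0.001 0.045 0 0 0 0.087" --pt "0.002 0.001 0.07 0 0 0 0.087" --pt "0.002 0.001 0.097 0 0 0 0.087" --pt "0.002 0.001 0.097 0 0 0 0.087"

```text
time_s: 2.85
eef_pos: [412.5, -295.7, 30.3]
ee_rot: [-3.14, 0.007, -0.11]
wrist_force: [-1.1, 0.5, 0.8]
width: 86.9
gripper_force: 0.0
```

```bash
python3 -c "
from h import *
go([412.7,-298.5,29],-0.11)"
```

```text
pos [ 412.5 -295.7   30.3] rot [-3.14   0.007 -0.11 ] q [-0.3   0.47 -0.53 -0.   -0.58  1.76] w 86.9 F [-1.1  0.5  0.8] t 2.85
delta [0.0005 0.0027 0.0013] [-0.002  0.007  0.   ]
```

Call:
send_rows --pt "0 0.002 0.001 0 0 0 0.087" --pt "0 0.002 0.001 0 0 0 0.05" --pt "0 0.002 0.001 0 0 0 0.05" --pt "0 0.002 0.001 0 0 0 0.05" --pt "0 0.002 0.001 0 0 0 0.05" --force 15

```text
time_s: 3.35
eef_pos: [414.7, -299.1, 32.3]
ee_rot: [3.141, -0.001, -0.11]
wrist_force: [1.3, -0.5, 0.8]
width: 62.9
gripper_force: 0.2
```

Call:
send_rows --pt "0 0 0 0 0 0 0.05" --pt "0 0 -0.02 0 0 0 0.05" --pt "0 0 -0.05 0 0 0 0.05" --pt "0 0 -0.09 0 0 0 0.05" --pt "0 0 -0.12 0 0 0 0.05"

```text
time_s: 3.85
eef_pos: [414.6, -299.1, 153.6]
ee_rot: [3.141, -0.001, -0.11]
wrist_force: [1.2, -0.0, -1.0]
width: 58.3
gripper_force: 14.9
```

```bash
python3 -c "
from h import *
go([451.5,31,170],-0.11)"
```

```text
pos [ 414.6 -299.1  153.6] rot [ 3.141e+00 -1.000e-03 -1.100e-01] q [-0.31  0.29 -0.4   0.   -0.88  1.77] w 58.3 F [ 1.2 -0.  -1. ] t 3.85
delta [ 0.0007 -0.3321 -0.0166] [ 0.001 -0.001  0.   ]
```

```bash
python3 -c "
from h import *
f=grab('scene');s=f['image'][200:440,200:460];g=grab('wrist')['image'][180:400,180:460]
s=cv2.resize(s,(400,370));g=cv2.resize(g,(400,370));cv2.imwrite('pics/g1.png',np.hstack([s,g])[:,:,::-1])
go([451.5,31,170],-0.11)"
```

```text
pos [ 416.9 -300.1  156.1] rot [ 3.139 -0.01  -0.109] q [-0.31  0.28 -0.4   0.   -0.88  1.77] w 58.4 F [ 0.4  0.1 -1.1] t 3.95
delta [-0.0015 -0.3328 -0.0149] [ 0.003 -0.01   0.001]
```

View pics/g1.png

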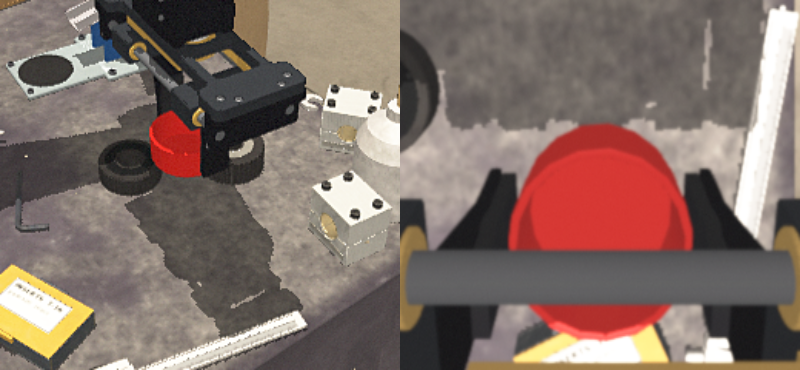

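Cup is gripped upright between the fingers (right half, centre (600,230)). I'll carry it to the rest and turn the wrist half a turn on the way, so the camera side faces away from the dispenser.

Call:
send_rows --pt "0 -0.03 0 0 0 0.148 0.05" --pt "0 -0.06 0 0 0 0.296 0.05" --pt "0 -0.09 0 0 0 0.444 0.05" --pt "0 -0.12 0 0 0 0.592 0.05" --pt "0 -0.15 0 0 0 0.74 0.05"

```text
time_s: 4.45
eef_pos: [430.0, -148.6, 150.6]
ee_rot: [3.14, 0.001, -0.857]
wrist_force: [0.0, 0.8, -0.8]
width: 57.9
gripper_force: 14.9
```

Call:
send_rows --pt "0 0 0 0 0 0.148 0.05" --pt "0 0 0 0 0 0.296 0.05" --pt "0 0 0 0 0 0.444 0.05" --pt "0 0 0 0 0 0.592 0.05" --pt "0 0 0 0 0 0.74 0.05"

```text
time_s: 4.95
eef_pos: [430.0, -149.7, 150.6]
ee_rot: [3.14, 0.0, -1.596]
wrist_force: [0.1, -0.4, -0.2]
width: 58.6
gripper_force: 14.9
```

Call:
send_rows --pt "0 0 0 0 0 0.148 0.05" --pt "0 0 0 0 0 0.296 0.05" --pt "0 0 0 0 0 0.444 0.05" --pt "0 0 0 0 0 0.592 0.05" --pt "0 0 0 0 0 0.74 0.05"

```text
time_s: 5.45
eef_pos: [430.0, -149.8, 150.5]
ee_rot: [3.14, -0.001, -2.336]
wrist_force: [-0.7, -0.2, -1.1]
width: 57.8
gripper_force: 14.9
```

Call:
send_rows --pt "0 0 0 0 0 0.148 0.05" --pt "0 0 0 0 0 0.296 0.05" --pt "0 0 0 0 0 0.444 0.05" --pt "0 0 0 0 0 0.592 0.05" --pt "0 0 0 0 0 0.74 0.05"

```text
time_s: 5.95
eef_pos: [429.9, -149.8, 150.5]
ee_rot: [3.141, -0.002, -3.076]
wrist_force: [0.3, -0.3, 0.2]
width: 58.4
gripper_force: 14.9
```

```bash
python3 -c "
from h import *
go([451.5,31,152],-0.11-np.pi)"
```

```text
pos [ 429.9 -149.8  150.5] rot [ 3.141e+00 -2.000e-03 -3.076e+00] q [ 0.02  0.2  -0.53 -0.   -0.84 -1.53] w 58.4 F [ 0.3 -0.3  0.2] t 5.95
delta [-0.0333  0.179  -0.0015] [ 0.    -0.002  0.175]
```

Call:
send_rows --pt "-0.006 0.04 0 0 0 0.06 0.05" --pt "-0.015 0.08 0 0 0 0.12 0.05" --pt "-0.022 0.12 0 0 0 0.175 0.05" --pt "-0.029 0.155 0 0 0 0.175 0.05" --pt "-0.033 0.179 0 0 0 0.175 0.05"

```text
time_s: 6.45
eef_pos: [450.5, 32.9, 150.8]
ee_rot: [-3.141, -0.001, 3.04]
wrist_force: [0.3, 0.6, -0.8]
width: 58.5
gripper_force: 14.9
```

Call:
send_rows --pt "0 0 0.02 0 0 0 0.05" --pt "0 0 0.04 0 0 0 0.05" --pt "0 0 0.05 0 0 0 0.05" --pt "0 0 0.05 0 0 0 0.05" --pt "0 0 0.05 0 0 0 0.05"

```text
time_s: 6.95
eef_pos: [451.0, 30.9, 101.6]
ee_rot: [-3.141, -0.0, 3.038]
wrist_force: [-0.4, 0.3, -0.1]
width: 58.4
gripper_force: 14.9
```

```bash
python3 -c "
from h import *
go([451.5,31,45],-0.11-np.pi)
f=grab('wrist','pics/w2.png');I=f['image'].astype(int)
m=((I[...,0]>80)&(I[...,1]<70)&(I[...,2]<70)).astype(np.uint8)
c=max(cv2.findContours(m,0,1)[0],key=cv2.contourArea);print(cv2.boundingRect(c))
P=np.array(f['pose']);print(P[:3,3]); print([proj(f,[x,y,8]) for x,y in((451.5,31),(419.6,34.5),(455,62.8),(448,-.8))])
go([451.5,31,45],-0.11-np.pi)
"
```

```text
pos [451.   30.9 101.6] rot [-3.141 -0.     3.038] q [ 0.43  0.27 -0.6   0.   -0.7  -2.1 ] w 58.4 F [-0.4  0.3 -0.1] t 6.95
delta [-0.0005  0.0002  0.0566] [-0.    -0.     0.007]
(255, 252, 131, 77)
[370.83419967  38.60277051 238.29983001]
[(np.float64(321.1145529344686), np.float64(256.18325285122205)), (np.float64(321.4639475267798), np.float64(210.40300933487663)), (np.float64(367.58522695791686), np.float64(256.4770371238519)), (np.float64(274.62558724539997), np.float64(255.88935293999234))]
pos [451.3  31.  102. ] rot [3.141e+00 1.000e-03 3.038e+00] q [ 0.43  0.27 -0.6   0.   -0.7  -2.1 ] w 58.3 F [-0.4  0.9 -0.3] t 7.0
delta [-0.0001 -0.      0.057 ] [0.    0.001 0.007]
```

View pics/w2.png

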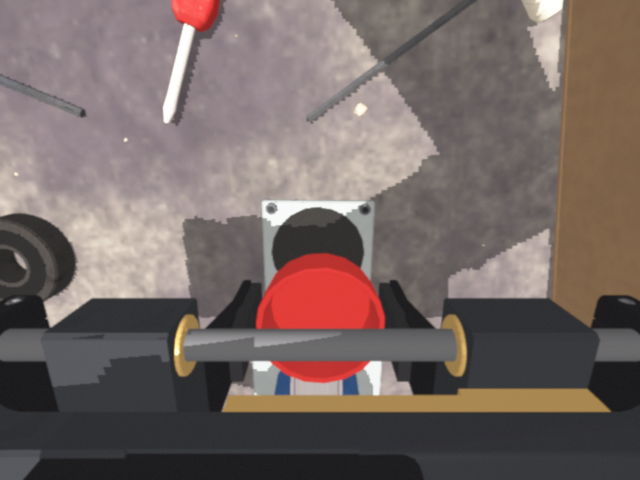

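The wrist view shows the rest at (318,252) behind the cup (rim centre about (321,317)). I'll work out the offset between them.

```bash
python3 -c "
from h import *
f=grab('wrist');I=f['image'].astype(int)
for z in(92,97,102): print(z,ray(f,321,317,z),ray(f,257,317,z)-ray(f,385,317,z))
m=(I.max(2)<70).astype(np.uint8);m[:195]=0;m[252:]=0;m[:,:266]=0;m[:,372:]=0
p=np.argwhere(m[205:250])[:,::-1];print(p[:,0].min(),p[:,0].max(),p[:,1].min()+205)
for v in (206,208,210): print(ray(f,318,v,8))
print(ray(f,273,250,8),ray(f,363,250,8))
go([451.5,30,45],-0.11-np.pi)"
```

```text
92 [452.21696354  30.79223788  92.        ] [ -6.10862053 -58.96087323   0.        ]
97 [449.44742944  31.06041879  97.        ] [ -5.9003326  -56.95046221   0.        ]
102 [446.67789534  31.3285997  102.        ] [ -5.69204467 -54.94005118   0.        ]
273 367 206
[416.91453039  32.68869622   8.        ]
[418.25012156  32.54834754   8.        ]
[419.59021287  32.40752597   8.        ]
[444.19425418  -1.2095146    8.        ] [450.55254779  60.18706052   8.        ]
pos [451.4  31.1 102.3] rot [3.141e+00 1.000e-03 3.038e+00] q [ 0.43  0.27 -0.6   0.   -0.7  -2.1 ] w 58.3 F [-0.   0.3 -0.8] t 7.05
delta [-0.0001 -0.0011  0.0573] [0.001 0.001 0.007]
```

Call:
send_rows --pt "0.001 -0.001 0.012 0 0 0 0.05" --pt "0.001 -0.001 0.024 0 0 0 0.05" --pt "0.001 -0.001 0.036 0 0 0 0.05" --pt "0.001 -0.001 0.046 0 0 0 0.05" --pt "0.001 -0.001 0.052 0 0 0 0.05"

```text
time_s: 7.55
eef_pos: [449.9, 30.1, 49.3]
ee_rot: [3.141, 0.0, 3.038]
wrist_force: [-0.3, 0.3, -0.3]
width: 58.0
gripper_force: 14.9
```

Call:
send_rows --pt "0 0 0 0 0 0 0.05" --pt "0 0 0.001 0 0 0 0.05" --pt "0 0 0.002 0 0 0 0.05" --pt "0 0 0.003 0 0 0 0.05" --pt "0 0 0.004 0 0 0 0.05"

```text
time_s: 8.05
eef_pos: [449.9, 30.3, 45.8]
ee_rot: [3.141, 0.001, 3.038]
wrist_force: [0.2, -0.8, 0.6]
width: 58.5
gripper_force: 14.9
```

Call:
send_rows --pt "0 0 0.001 0 0 0 0.05" --pt "0 0 0.002 0 0 0 0.05" --pt "0 0 0.003 0 0 0 0.05" --pt "0 0 0.003 0 0 0 0.05" --pt "0 0 0.003 0 0 0 0.05"

```text
time_s: 8.55
eef_pos: [449.7, 30.1, 42.5]
ee_rot: [-3.142, -0.0, 3.038]
wrist_force: [0.2, 1.0, -0.1]
width: 58.4
gripper_force: 14.9
```

Call:
send_rows --pt "0 0 0.001 0 0 0 0.05" --pt "0 0 0.002 0 0 0 0.05" --pt "0 0 0.002 0 0 0 0.05" --pt "0 0 0.002 0 0 0 0.05" --pt "0 0 0.002 0 0 0 0.05"

```text
time_s: 9.05
eef_pos: [449.8, 30.1, 40.6]
ee_rot: [-3.142, -0.0, 3.038]
wrist_force: [0.3, -0.5, -0.4]
width: 58.5
gripper_force: 14.9
```

Call:
send_rows --pt "0 0 0.0005 0 0 0 0.05" --pt "0 0 0.001 0 0 0 0.05" --pt "0 0 0.001 0 0 0 0.05" --pt "0 0 0.001 0 0 0 0.05" --pt "0 0 0.001 0 0 0 0.05"

```text
time_s: 9.55
eef_pos: [449.8, 30.2, 40.1]
ee_rot: [3.142, 0.0, 3.039]
wrist_force: [-1.3, 0.2, 4.8]
width: 58.3
gripper_force: 14.9
```

The force shows contact with the rest. Now I'll open and rise.

Call:
send_rows --pt "0 0 -0.0005 0 0 0 0.06" --pt "0 0 -0.0005 0 0 0 0.07" --pt "0 0 -0.0005 0 0 0 0.08" --pt "0 0 -0.0005 0 0 0 0.087" --pt "0 0 -0.0005 0 0 0 0.087"

```text
time_s: 10.05
eef_pos: [449.7, 30.1, 40.0]
ee_rot: [-3.141, -0.0, 3.038]
wrist_force: [0.4, -0.5, -0.0]
width: 82.6
gripper_force: 0.0
```

Call:
send_rows --pt "0 0 -0.01 0 0 0 0.087" --pt "0 0 -0.05 0 0 0 0.087" --pt "0 0 -0.09 0 0 0 0.087" --pt "0 0 -0.13 0 0 0 0.087" --pt "0 0 -0.175 0 0 0 0.087"

```text
time_s: 10.55
eef_pos: [448.9, 29.8, 217.1]
ee_rot: [-3.142, -0.001, 3.038]
wrist_force: [1.6, -0.7, -0.7]
width: 87.0
gripper_force: 0.0
```

```bash
python3 -c "
from h import *
f=grab('wrist','pics/w3.png');I=f['image'].astype(int)
m=((I[...,0]>80)&(I[...,1]<70)&(I[...,2]<70)).astype(np.uint8);m[:200]=0
c=max(cv2.findContours(m,0,1)[0],key=cv2.contourArea);b=cv2.boundingRect(c);e=cv2.fitEllipse(cv2.convexHull(c));print(b,e,ray(f,*e[0],32))
f=grab('scene');cv2.imwrite('pics/s3.png',cv2.resize(f['image'][140:270,190:350],None,fx=4.5,fy=4.5)[:,:,::-1])
go([450,30,215],-0.11-np.pi)"
```

```text
(289, 200, 62, 59) ((320.3307800292969, 226.36460876464844), (62.47200393676758, 63.542720794677734), 162.3032989501953) [451.8207154  29.2738483  32.       ]
pos [453.2  31.1 222.1] rot [3.136 0.014 3.04 ] q [ 0.43  0.11 -0.44  0.   -1.01 -2.1 ] w 87.0 F [ 1.1  1.  -0.5] t 10.65
delta [ 0.0032 -0.0015  0.0071] [0.006 0.014 0.008]
```

View pics/s3.png

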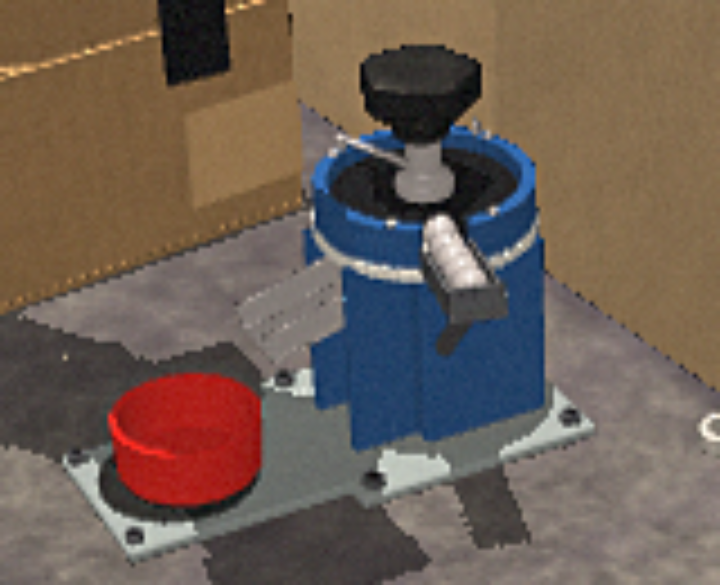

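The cup stands upright on the rest (crop (190,440)), in front of the spout. Next is the knob: I'll move above it and turn the wrist anticlockwise to gain travel.

Call:
send_rows --pt "-0.02 0 0 0 0 -0.148 0.087" --pt "-0.045 0 0 0 0 -0.296 0.087" --pt "-0.07 0 0 0 0 -0.444 0.087" --pt "-0.095 0 0 0 0 -0.592 0.087" --pt "-0.115 0 0 0 0 -0.74 0.087"

```text
time_s: 11.15
eef_pos: [565.1, 18.1, 215.1]
ee_rot: [-3.142, -0.0, -2.499]
wrist_force: [-1.1, -0.7, 0.3]
width: 87.0
gripper_force: 0.0
```

Call:
send_rows --pt "0 0 0 0 0 -0.148 0.087" --pt "0 0 0 0 0 -0.296 0.087" --pt "0 0 0 0 0 -0.444 0.087" --pt "0 0 0 0 0 -0.592 0.087" --pt "0 0 0 0 0 -0.74 0.087"

```text
time_s: 11.65
eef_pos: [563.8, 18.2, 215.1]
ee_rot: [3.141, -0.0, -1.759]
wrist_force: [-0.0, 0.5, -0.6]
width: 86.5
gripper_force: 0.0
```

Call:
send_rows --pt "0 0 0 0 0 -0.12 0.087" --pt "0 0 0 0 0 -0.24 0.087" --pt "0 0 0 0 0 -0.24 0.087" --pt "0 0 0 0 0 -0.24 0.087" --pt "0 0 0 0 0 -0.24 0.087"

```text
time_s: 12.15
eef_pos: [564.0, 18.3, 215.1]
ee_rot: [3.142, 0.0, -1.527]
wrist_force: [0.4, 0.5, -0.0]
width: 87.3
gripper_force: 0.0
```

```bash
python3 -c "
from h import *
f=grab('wrist','pics/w4.png')
print(proj(f,[564,18.5,160]),np.array(f['pose'])[:3,3])
print(proj(f,[564,18.5,149]))
go([564,18.5,155],-1.55)"
```

```text
(np.float64(319.41709608956313), np.float64(278.4712025089967)) [567.13574031 -62.43215113 351.77655346]
(np.float64(319.45798698691306), np.float64(271.46225076913373))
pos [564.1  18.3 215.1] rot [ 3.142  0.    -1.526] q [ 0.32  0.31 -0.19 -0.   -1.07 -0.27] w 87.2 F [-0.2 -0.7 -0.4] t 12.2
delta [-0.0002  0.      0.0601] [0.    0.    0.024]
```

View pics/w4.png

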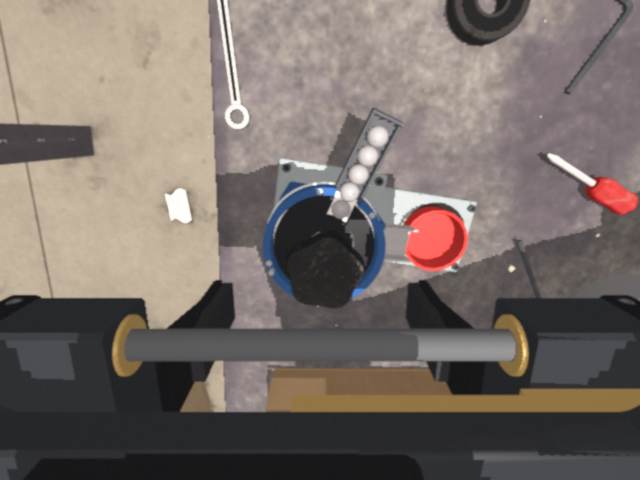

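```bash
python3 -c "
from h import *
f=grab('wrist');I=f['image'].astype(int)
bl=((I[...,2]>I[...,0]+40)&(I[...,2]>80)).astype(np.uint8);bl[:178]=0;bl[300:]=0;bl[:,:255]=0;bl[:,388:]=0
p=np.argwhere(bl)[:,::-1].astype(np.int32);e=cv2.fitEllipse(cv2.convexHull(p));print('ring',e,ray(f,*e[0],111),f['fx'])
print('knob',ray(f,325.5,270,160),ray(f,325.5,273,160))
m=((I[...,0]>80)&(I[...,1]<70)&(I[...,2]<70)).astype(np.uint8);m[:,500:]=0
c=max(cv2.findContours(m,0,1)[0],key=cv2.contourArea);e=cv2.fitEllipse(cv2.convexHull(c));print('cup',e,ray(f,*e[0],34))
g=I.max(2)[232:312,282:370];k=((g>18)&(g<45)).astype(np.uint8)
cv2.imwrite('pics/k.png',cv2.resize(np.clip(I[225:320,275:375]*3,0,255).astype(np.uint8),None,fx=5,fy=5)[:,:,::-1])
"
```

```text
ring ((322.73919677734375, 242.21994018554688), (120.69764709472656, 126.88363647460938), 146.9146270751953) [562.10455077  11.28726139 111.        ] 354.3930766262737
knob [560.74635449  13.04283723 160.        ] [560.65387393  14.90941643 160.        ]
cup ((436.0160827636719, 240.5521697998047), (50.579654693603516, 58.69419860839844), 54.84029006958008) [454.61000768  28.43646021  34.        ]
```

View pics/k.png

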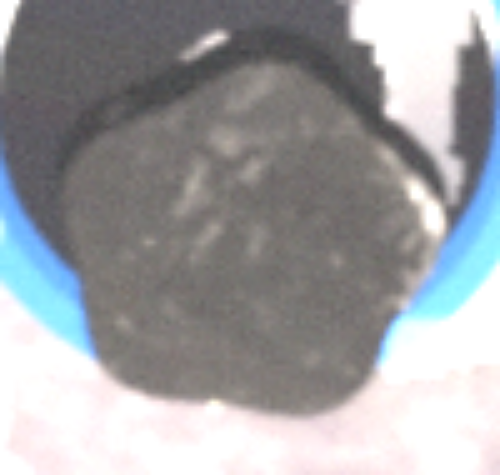

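The knob's top face has five lobes and is centred at crop (251,251), i.e. image (325,275), which gives about (562, 16.5). I'll correct for that and descend.

Call:
send_rows --pt "0.002 0.002 0.01 0 0 0 0.087" --pt "0.002 0.002 0.025 0 0 0 0.087" --pt "0.002 0.002 0.04 0 0 0 0.087" --pt "0.002 0.002 0.052 0 0 0 0.087" --pt "0.002 0.002 0.06 0 0 0 0.087"

```text
time_s: 12.75
eef_pos: [561.6, 16.0, 153.5]
ee_rot: [3.14, -0.0, -1.525]
wrist_force: [0.0, 0.4, -0.7]
width: 86.8
gripper_force: 0.0
```

Call:
send_rows --pt "0 0 0 0 0 0 0.07" --pt "0 0 0 0 0 0 0.055" --pt "0 0 0 0 0 0 0.04" --pt "0 0 0 0 0 0 0.04" --pt "0 0 0 0 0 0 0.04" --force 25

```text
time_s: 13.25
eef_pos: [562.5, 16.3, 155.6]
ee_rot: [-3.141, 0.0, -1.525]
wrist_force: [-0.5, -0.0, 0.7]
width: 54.7
gripper_force: 0.0
```

Call:
send_rows --pt "0 0 0 0 0 0 0.04" --pt "0 0 0 0 0 0 0.04" --pt "0 0 0 0 0 0 0.04" --pt "0 0 0 0 0 0 0.04" --pt "0 0 0 0 0 0 0.04"

```text
time_s: 13.75
eef_pos: [561.1, 16.1, 155.1]
ee_rot: [3.139, -0.0, -1.525]
wrist_force: [-6.1, 1.3, 4.7]
width: 44.4
gripper_force: 25.0
```

```bash
python3 -c "
from h import *
go([562,16.5,155],-1.53);print(readout.state()['torque'])"
```

```text
pos [561.1  16.1 155.1] rot [ 3.139 -0.    -1.525] q [ 0.32  0.36 -0.28 -0.   -0.93 -0.27] w 44.4 F [-6.1  1.3  4.7] t 13.75
delta [-0.0004 -0.001   0.0001] [ 0.003 -0.     0.005]
[0.29219822 1.64312622 0.03162996]
```

Call:
send_rows --pt "0 0.001 0 0 0 0.13 0.04" --pt "0 0.001 0 0 0 0.26 0.04" --pt "0 0.001 0 0 0 0.39 0.04" --pt "0 0.001 0 0 0 0.52 0.04" --pt "0 0.001 0 0 0 0.65 0.04"

```text
time_s: 14.25
eef_pos: [560.8, 16.5, 155.1]
ee_rot: [3.141, -0.0, -2.18]
wrist_force: [-3.9, 1.5, 3.8]
width: 44.3
gripper_force: 25.0
```

Call:
send_rows --pt "0 0 0 0 0 0.13 0.04" --pt "0 0 0 0 0 0.26 0.04" --pt "0 0 0 0 0 0.39 0.04" --pt "0 0 0 0 0 0.5 0.04" --pt "0 0 0 0 0 0.57 0.04"

```text
time_s: 14.75
eef_pos: [560.8, 16.9, 155.1]
ee_rot: [3.14, -0.0, -2.748]
wrist_force: [-4.2, 3.9, 3.8]
width: 44.4
gripper_force: 25.0
```

```bash
python3 -c "
from h import *
go([562,16.5,155],-1.53-1.3);print(readout.state()['torque'])"
```

```text
pos [560.8  16.9 155.1] rot [ 3.14  -0.    -2.748] q [ 0.32  0.36 -0.28 -0.   -0.93 -1.49] w 44.4 F [-4.2  3.9  3.8] t 14.75
delta [-0.0009 -0.0008  0.0001] [ 0.001 -0.     0.082]
[1.15415109 1.17124563 0.14622324]
```

Call:
send_rows --pt "0 0 0 0 0 0.03 0.04" --pt "0 0 0 0 0 0.06 0.04" --pt "0 0 0 0 0 0.08 0.04" --pt "0 0 0 0 0 0.1 0.04" --pt "0 0 0 0 0 0.12 0.04"

```text
time_s: 15.25
eef_pos: [560.8, 16.9, 155.1]
ee_rot: [3.141, -0.0, -2.863]
wrist_force: [-4.5, 3.7, 3.5]
width: 44.3
gripper_force: 25.0
```

```bash
python3 -c "
from h import *
go([562,16.5,155],-1.53-1.3);print(readout.state()['torque'])"
```

```text
pos [560.8  16.9 155.1] rot [ 3.141 -0.    -2.863] q [ 0.32  0.36 -0.28 -0.   -0.93 -1.61] w 44.3 F [-4.5  3.7  3.5] t 15.25
delta [-0.001  -0.0007  0.0001] [ 0.001 -0.    -0.033]
[1.14323134 1.13872268 0.72735657]
```

The torque of 0.73 N m shows the knob is at the stop. I'll release it, let it spring back, and unwind with the fingers open.

Call:
send_rows --pt "0 0 0 0 0 0 0.04" --pt "0 0 0 0 0 -0.03 0.04" --pt "0 0 0 0 0 -0.03 0.087" --pt "0 0 0 0 0 -0.03 0.087" --pt "0 0 0 0 0 -0.03 0.087"

```text
time_s: 15.75
eef_pos: [561.8, 16.2, 155.0]
ee_rot: [-3.141, 0.001, -2.835]
wrist_force: [-0.4, -0.2, 0.1]
width: 60.7
gripper_force: 0.0
```

Call:
send_rows --pt "0 0 0 0 0 0 0.087" --pt "0 0 0 0 0 0 0.087" --pt "0 0 0 0 0 0 0.087" --pt "0 0 0 0 0 0 0.087" --pt "0 0 0 0 0 0 0.087"

```text
time_s: 16.25
eef_pos: [561.3, 16.2, 155.0]
ee_rot: [-3.142, 0.0, -2.835]
wrist_force: [0.3, -0.3, 0.1]
width: 86.5
gripper_force: 0.0
```

Call:
send_rows --pt "0 0 0 0 0 -0.13 0.087" --pt "0 0 0 0 0 -0.26 0.087" --pt "0 0 0 0 0 -0.39 0.087" --pt "0 0 0 0 0 -0.52 0.087" --pt "0 0 0 0 0 -0.65 0.087"

```text
time_s: 16.75
eef_pos: [561.3, 16.2, 155.1]
ee_rot: [-3.142, 0.0, -2.179]
wrist_force: [-0.5, -0.2, -0.6]
width: 87.3
gripper_force: 0.0
```

Call:
send_rows --pt "0 0 0 0 0 -0.13 0.087" --pt "0 0 0 0 0 -0.26 0.087" --pt "0 0 0 0 0 -0.39 0.087" --pt "0 0 0 0 0 -0.52 0.087" --pt "0 0 0 0 0 -0.66 0.087"

```text
time_s: 17.25
eef_pos: [561.2, 16.2, 155.1]
ee_rot: [-3.142, 0.0, -1.519]
wrist_force: [0.3, -0.5, -0.6]
width: 87.2
gripper_force: 0.0
```

```bash
python3 -c "
from h import *
f=grab('wrist');I=f['image'];a=cv2.resize(I[90:330,240:500],(520,480));cv2.imwrite('pics/w5.png',a[:,:,::-1])
go([561.3,16.5,155],-1.53)"
```

```text
pos [561.3  16.2 155.1] rot [-3.141 -0.    -1.515] q [ 0.32  0.36 -0.28  0.   -0.93 -0.26] w 87.4 F [0.1 0.5 0.6] t 17.3
delta [-0.0003 -0.      0.0001] [-0.    -0.     0.015]
```

View pics/w5.png

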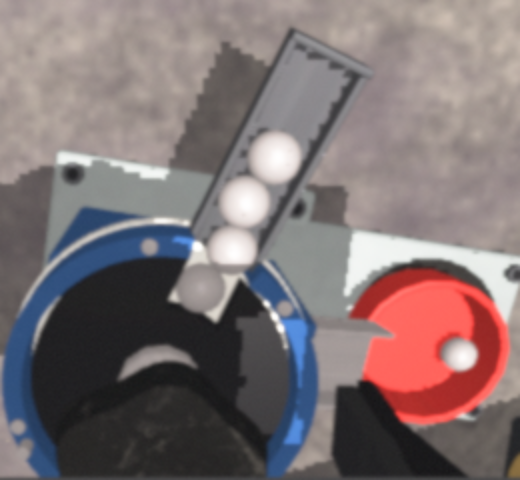

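One ball is in the cup (crop (458,355)); the next is in the pocket (200,290), with three left in the trough. Second turn.

Call:
send_rows --pt "0 0 0 0 0 0 0.06" --pt "0 0 0 0 0 0 0.04" --pt "0 0 0 0 0 0 0.04" --pt "0 0 0 0 0 0 0.04" --pt "0 0 0 0 0 0 0.04" --force 25

```text
time_s: 17.8
eef_pos: [561.2, 16.2, 155.0]
ee_rot: [3.142, 0.0, -1.525]
wrist_force: [1.0, -0.5, 0.2]
width: 55.0
gripper_force: 0.0
```

Call:
send_rows --pt "0 0 0 0 0 0 0.04" --pt "0 0 0 0 0 0 0.04" --pt "0 0 0 0 0 0 0.04" --pt "0 0 0 0 0 0 0.04" --pt "0 0 0 0 0 0 0.04"

```text
time_s: 18.3
eef_pos: [561.0, 16.2, 155.0]
ee_rot: [3.141, -0.0, -1.525]
wrist_force: [-1.2, 0.2, 0.8]
width: 44.1
gripper_force: 25.0
```

Call:
send_rows --pt "0 0 0 0 0 0.13 0.04" --pt "0 0 0 0 0 0.26 0.04" --pt "0 0 0 0 0 0.39 0.04" --pt "0 0 0 0 0 0.52 0.04" --pt "0 0 0 0 0 0.65 0.04"

```text
time_s: 18.8
eef_pos: [560.8, 16.5, 155.0]
ee_rot: [3.141, -0.0, -2.18]
wrist_force: [-2.6, 2.4, 1.0]
width: 44.4
gripper_force: 25.0
```

Call:
send_rows --pt "0 0 0 0 0 0.13 0.04" --pt "0 0 0 0 0 0.26 0.04" --pt "0 0 0 0 0 0.39 0.04" --pt "0 0 0 0 0 0.5 0.04" --pt "0 0 0 0 0 0.57 0.04"

```text
time_s: 19.3
eef_pos: [560.8, 16.9, 155.0]
ee_rot: [3.14, -0.0, -2.748]
wrist_force: [-2.7, 3.5, 2.1]
width: 44.2
gripper_force: 25.0
```

Call:
send_rows --pt "0 0 0 0 0 0.03 0.04" --pt "0 0 0 0 0 0.06 0.04" --pt "0 0 0 0 0 0.08 0.04" --pt "0 0 0 0 0 0.1 0.04" --pt "0 0 0 0 0 0.12 0.04"

```text
time_s: 19.8
eef_pos: [560.9, 16.9, 155.0]
ee_rot: [3.141, -0.0, -2.863]
wrist_force: [-3.1, 3.9, 1.6]
width: 44.5
gripper_force: 25.0
```

```bash
python3 -c "
from h import *
go([562,16.5,155],-1.53-1.3);print(readout.state()['torque'])"
```

```text
pos [560.9  16.9 155. ] rot [ 3.141 -0.    -2.863] q [ 0.32  0.36 -0.28 -0.   -0.93 -1.61] w 44.5 F [-3.1  3.9  1.6] t 19.8
delta [-0.001  -0.0007  0.    ] [ 0.001 -0.    -0.033]
[1.31210055 0.70683761 0.7561463 ]
```

At the stop again. I'll release and rise.

Call:
send_rows --pt "0 0 0 0 0 0 0.04" --pt "0 0 0 0 0 -0.03 0.04" --pt "0 0 0 0 0 -0.03 0.087" --pt "0 0 0 0 0 -0.03 0.087" --pt "0 0 0 0 0 -0.03 0.087"

```text
time_s: 20.3
eef_pos: [561.5, 15.9, 155.1]
ee_rot: [-3.141, 0.0, -2.835]
wrist_force: [-0.2, -0.8, 0.5]
width: 60.8
gripper_force: 0.0
```

Call:
send_rows --pt "0 0 0 0 0 0 0.087" --pt "0 0 0 0 0 0 0.087" --pt "0 0 0 0 0 0 0.087" --pt "0 0 0 0 0 0 0.087" --pt "0 0 0 0 0 0 0.087"

```text
time_s: 20.8
eef_pos: [561.2, 16.1, 155.0]
ee_rot: [-3.142, -0.0, -2.835]
wrist_force: [-0.7, -0.1, 0.1]
width: 86.1
gripper_force: 0.0
```

Call:
send_rows --pt "0 0 -0.015 0 0 0 0.087" --pt "0 0 -0.035 0 0 0 0.087" --pt "0 0 -0.06 0 0 0 0.087" --pt "0 0 -0.08 0 0 0 0.087" --pt "0 0 -0.08 0 0 0 0.087"

```text
time_s: 21.3
eef_pos: [562.9, 16.4, 238.4]
ee_rot: [-3.141, 0.007, -2.834]
wrist_force: [0.7, 0.1, 0.7]
width: 86.9
gripper_force: 0.0
```

Call:
send_rows --pt "0 0 0 0 0 -0.14 0.087" --pt "0 0 0 0 0 -0.28 0.087" --pt "0 0 0 0 0 -0.42 0.087" --pt "0 0 0 0 0 -0.56 0.087" --pt "0 0 0 0 0 -0.7 0.087"

```text
time_s: 21.8
eef_pos: [560.7, 16.2, 233.9]
ee_rot: [3.14, -0.001, -2.129]
wrist_force: [-0.7, -0.7, 0.2]
width: 86.7
gripper_force: 0.0
```

```bash
python3 -c "
from h import *
f=grab('wrist');cv2.imwrite('pics/w6.png',f['image'][:,:,::-1])
go([561.3,16.5,155],-1.53)"
```

```text
pos [560.8  16.1 233.9] rot [ 3.140e+00 -1.000e-03 -2.125e+00] q [ 0.32  0.29 -0.17 -0.   -1.11 -0.87] w 86.8 F [-0.6 -0.3 -0.4] t 21.85
delta [-0.0007 -0.0004  0.0789] [ 0.002 -0.001 -0.595]
```

View pics/w6.png

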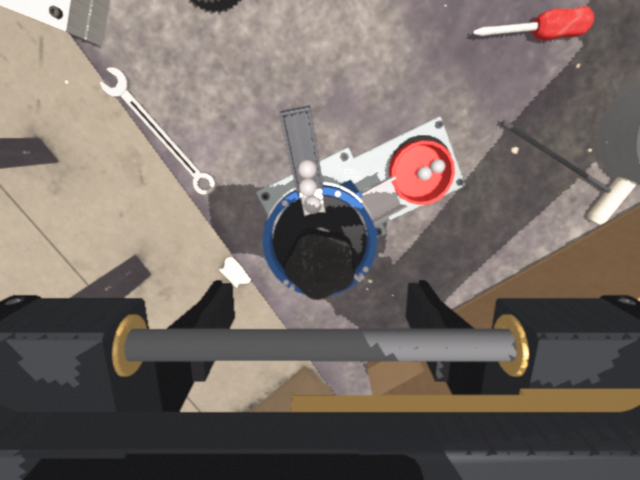

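The cup on its rest holds two balls, at (425,173) and (438,167). The remaining three are in the dispenser and the gripper is clear, so I'm handing in.

```bash
python3 -c "
from h import *
print(env.hand_in())"
```

```text
the job is handed in; nothing more can be done
None
```

The job is handed in: the red cup stands on its rest with two balls in it, after two full knob turns with release, at about 22 s of the 69 s limit; I never touched the other things on the bench.

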